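Unlock the ball dish from its display stand and hold it out level

ROBOT

A 6-joint arm with a two-finger parallel gripper is mounted at the origin on a cart in front of the work surface, level with it; the furniture and walls round the work are solid. World frame = base frame: x ahead of the robot, y to its left, z up, the work surface at z = 0. Lengths are in m, angles in degrees, forces in N, time in s.
With the tool pointing down it reaches from about 0.375 to 0.9 m from the base axis. Payload 3.1 kg.
Tool frame: the origin (TCP) lies midway between the tips of the shut fingers; the grasp point (between the pads) lies 19 mm behind it; z points along the fingers, y is the line along which they close (so a half turn about z gives the same grasp; the last joint's range is limited). The gripper opens to 87 mm and grips with 3 to 60 N. Pads are 19 mm wide; open, the fingers measure 117 mm over their backs; the gripper's body (75 mm by 190 mm) begins 51 mm behind the grasp point.
Start: joints at [-81.618, 30.224, 82.088, -0, 67.689, -10.227], TCP at [0.199, -0.592, 0.189] pointing down, gripper open.
Joint ranges: [-176.69, 176.69], [-43.24, 126.21], [12.49, 139.97], [-82, 262], [0, 151.66], [-163.58, 163.58]. Speed limits (degrees/s): [159.86, 159.86, 180, 180, 180, 180].

INTERFACE

Orientations are given as a 3x3 rotation matrix whose columns are the frame's x, y, z axes.
In Python, from rig import read_state, optics, bot gives the robot as it stands. The module is installed in compiled form; this text tells all that it offers.
- The arm moves only by the tool send_rows, never from a script. Its argument "commands" is a list of rows, each a list of 7 numbers: the turn, a rotation vector about the tool's x, y, z in units of 5 degrees (1.0 is 5 degrees), then the shift along the tool's x, y, z in units of 30 mm (1.0 is 30 mm), then the opening, from 0 (shut) to 1 (fully open). In form: [[rx, ry, rz, tx, ty, tz, gripper], ...]. A call has 1 to 20 rows; each row is the pose to reach, as a shift and turn from the pose commanded when the call began, along the tool's axes at that moment; what a row does not reach only later rows make up. A row lasts 1/12 s, in which the tool goes at most 41.7 mm and 7.16 degrees, less where a joint would pass 70% of its speed; a pose out of reach is approached as far as the arm can. A call with a gripper value outside its range is refused whole. The fingers move at their own pace and stop on an object; the grip force is fixed at half the most. Time passes only in rows, so rows that repeat a pose let the fingers close. It gives the time, the measured TCP pose, the force, the opening and the grip force at its end, in the units of the state.
- read_state(): the state, without advancing time (a new reading comes with each control period).
- optics.capture(name): name is "side" or "top"; returns a dict with "image" (480x640x3 uint8, blue, green, red), "intrinsics" (3x3 intrinsics, pixels), "extrinsics" (4x4, takes a point from world to camera coordinates). Camera axes: x right, y down, z forward; pixel columns grow to the right and rows downward; lengths in m; the calibration is good to about 2 mm. A picture is of the moment at which its call begins. There is no depth.
- bot.hand_in(): hands the job in; it is judged then, once.
The state is a dict: "time_s": time; "joint_positions": joint angles; "qvel": joint speeds; "tau": joint torques, N m; "position": TCP position; "tcp_rot": TCP orientation; "force": force on the tool from outside, world axes, zero at the start; "moment": the same for the moment, N m; "opening": opening from 0.0 (shut) to 1.0 (fully open); "grasp_force": force on a finger pad.
Only numpy, scipy, OpenCV 4.12 (cv2) and the standard library are available. Lean on these libraries where they do the work, as an engineer would, in place of code of your own. Each camera call takes 0.05 s, during which the arm holds its last target. There are 200 camera calls.

TASK

The collector's stone ball lies loose in its dish on the locking display stand. Press the stand's lever down until its catch holds it, turn the dish a quarter turn anticlockwise (seen from above) while it still sits in the stand, then lift it straight up by about 10 cm, ready to be handed to a visitor. Keep the dish level and the ball in the middle of it the whole time, do not touch the ball, and leave the other things on the desk alone; finish while still holding the dish up there, level and still.

Things in the scene. Friction and masses are not known exactly. Their poses are not given: they have to be found in the camera images.
- stand: locking display stand, fixed to the desk: round dark wood plinth, 132 mm wide and 16 mm high, with a steel socket, 62 mm wide, in the middle. A steel lever sticks out over a tongue of the plinth, midway between the stand's own -x and -y (azimuth 225 degrees in its frame), to 124 mm from the middle. Origin on the stand's upright middle axis, at desk height, z up
- stand_seat (a point): middle of the socket's top, 44 mm above the desk, on which the dish sits. The socket is a bayonet for the dish's spigot, with 4 mm play all round: locked, the dish has the stand's yaw and lifts only 2 mm; it turns only anticlockwise (seen from above), to a stop at about 98 degrees, and lifts out freely from 76 degrees on
- lever (a joint): angle of the release lever, rad: 0 = up (a spring holds it there, and its claw in a notch of the dish's flange stops the dish from turning), 0.40 = bottom stop. Pressed past about 0.35 it is kept down by a spring catch, at about 0.30, claw drawn back; let go earlier it springs up. It takes about 3 N at the pad. Its level pin is 56 mm from the stand's axis, 26 mm above the desk
- lever_pad (a point): middle of the top of the lever's dark finger pad, 23 x 24 mm, 112 mm from the stand's axis, 56 mm outward of the lever's pin; 41 mm above the desk when up, about 24 mm when caught; it goes down nearly straight. The steel box of the catch, beside the lever, is 35 mm high and begins 25 mm inward of this point
- dish: wooden dish, 0.2 to 0.4 kg, loose in the socket: steel foot flange, 84 mm wide, 7 mm thick; on it the round body, narrow below, 80 mm wide from 17 to 34 mm above the origin, there with two upright flats for the fingers, 64 mm apart, 48 mm long, facing the dish's +y and -y. Origin: middle of the flange's underside, z up; a 26 mm spigot with two lugs reaches 14 mm below it
- dish_middle (a point): lowest point of the dish's hollow, on the dish's axis, 24 mm above the dish's origin. The hollow is 56 mm wide, a shallow bowl with 70 mm radius of curvature
- ball_center (a point): centre of the loose polished stone ball, 34 mm diameter, 40 to 70 g, which rolls freely in the dish's hollow; 41 mm above the dish's origin when it lies in the middle (its top 58 mm above that origin)
- magnifier: bystander: magnifying glass with a black handle lying on the desk, 78 x 179 x 15 mm, origin under its middle, handle to its -y
- rubber_stamp: bystander: upright rubber stamp with a wooden handle, 30 x 46 x 78 mm, origin under its middle
- agate_tumbler: bystander: upright stone tumbler, 70 mm diameter, 109 mm high, origin under its middle
- jade_dish: bystander: green carved stone dish, 98 mm diameter, 30 mm high, origin under its middle
- ball: the stone ball itself; its origin lies on its surface and turns with it as it rolls, so use ball_center for its place
Not all that is in view belongs to the job. Of the things that look like the ball, the smaller one is meant.

How it is judged (in metres and radians):
On the way, in this order (a step that is already met when the one before it is completed fails the run):
1. the lever is held down by its catch alone, with the robot off the stand and the dish still locked (value of joint lever above 0.25 rad and contact force between each of the fingers, the arm and stand below 0.2 N and angle between the x axis of dish and the x axis of stand, either way round below 0.3 rad), for 0.3 s.
2. the dish, still sitting in the socket, has been turned a quarter turn (angle between the x axis of dish and the x axis of stand, either way round above 1.3 rad and z of dish in the frame of stand below 0.052 m), for 0.1 s.
At the end, for the whole second after the job is handed in: Held by the gripper alone: dish 70-140 mm above its seat, within 40 mm of the stand's axis, tilt under 0.10 rad, turned a quarter turn (within 0.27 rad), still, ball lying within 9 mm of the middle; the lever still down in its catch (value of joint lever above 0.25 rad and z of dish in the frame of stand between 0.114 and 0.184 m and horizontal distance between dish and stand below 0.04 m and angle between the x axis of dish and the x axis of stand, either way round above 1.3 rad and angle between dish's own z axis and vertical below 0.1 rad and horizontal distance between ball_center and dish_middle below 0.009 m and distance between ball_center and dish_middle below 0.024 m and linear speed of dish below 0.02 m/s and angular speed of dish below 0.1 rad/s and contact force between the fingers and dish above 1 N and contact force between dish and stand below 0.1 N); the arm keeps its last pose, push and grip.
It fails at once if the ball runs more than 14 mm out of the middle of the dish (horizontal distance between ball_center and dish_middle above 0.014 m).
It fails at once if the dish is tilted by more than 0.2 rad (angle between dish's own z axis and vertical above 0.2 rad).
It fails at once if the robot touches the ball (contact force between any of the fingers, the arm and ball above 0.3 N).
It fails at once if the magnifying glass, rubber stamp, agate tumbler or green dish is moved by more than 30 mm (distance of any of magnifier, rubber_stamp, agate_tumbler, jade_dish from where it was at the start of the episode above 0.03 m).
It also fails if it takes over 58 s, if anything falls off the work surface, if the arm or the gripper's body presses on something with over 40 N, if the wrist force passes 120 N, or if a joint passes its speed limit or range.

## Working session

There is one attempt and no reset: what is moved stays moved. The work goes in short steps, Python scripts to look and compute and a tool call to move; the robot and the scene stay as the last step left them, time stands still between calls to the robot, and variables do not carry over. Pictures are saved under pics/ and viewed, at most 10 in all, crops included, and the job is handed in when it is done.

Besides the shell and the picture viewer there is one more tool, called after "Emit:" as name(argument=value, ...), one argument or row to a line, values as JSON. send_rows: Moves the arm, as the interface text tells. Its arguments: {"type":"object","properties":{"commands":{"type":"array","items":{"type":"array","items":{"type":"number"}}}},"required":["commands"]}

```bash
mkdir -p pics; python3 - <<'E'
from rig import read_state, optics
import cv2,pickle
s=read_state();print(s)
for n in("side","top"):
    c=optics.capture(n);cv2.imwrite(f"pics/{n}0.png",c["image"]);pickle.dump(c,open(f"{n}0.pkl","wb"));print(c["intrinsics"],c["extrinsics"])
E
```

```text
{'time_s': 0.0, 'joint_positions': array([-8.16168934e+01,  3.02822567e+01,  8.21547195e+01, -2.14432840e-03,
        6.76892050e+01, -1.02255761e+01]), 'qvel': array([-0.01898059,  0.03602047,  0.04936623, -0.10168271, -0.01013029,
       -0.08633823]), 'tau': array([-9.03128512e-04, -4.40043783e+01, -1.76590240e+01,  6.31198031e-02,
        5.82508149e-02, -1.52128173e-04]), 'position': array([ 0.19935612, -0.59151521,  0.18844568]), 'tcp_rot': array([[ 9.47715581e-01,  3.19116047e-01, -3.55326708e-04],
       [ 3.19116045e-01, -9.47713155e-01,  2.17369789e-03],
       [ 3.56914084e-04, -2.17343782e-03, -9.99997574e-01]]), 'force': array([-0.64727055,  0.2246467 ,  0.06343275]), 'moment': array([-0.04184285,  0.01149035,  0.01457175]), 'grasp_force': 0.0, 'opening': 0.9994060228258766}
[[535.58450524   0.         333.00185886]
 [  0.         535.58450524 232.03061033]
 [  0.           0.           1.        ]] [[ 0.99246999 -0.12135739  0.01660414 -0.54979441]
 [-0.0528111  -0.54626725 -0.83594442  0.04736045]
 [ 0.11051833  0.82877287 -0.54856287  1.13979032]
 [ 0.          0.          0.          1.        ]]
[[490.99189171   0.         313.60305232]
 [  0.         490.99189171 234.16003143]
 [  0.           0.           1.        ]] [[-0.02597506 -0.99960933  0.01031944 -0.07721   ]
 [-0.99642469  0.02505937 -0.08068375  0.56643691]
 [ 0.08039363 -0.01237831 -0.99668633  1.05759271]
 [ 0.          0.          0.          1.        ]]
```

View pics/top0.png

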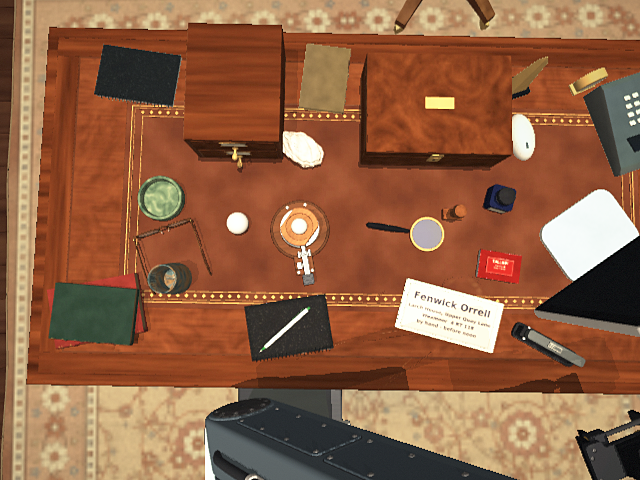

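View pics/side0.png

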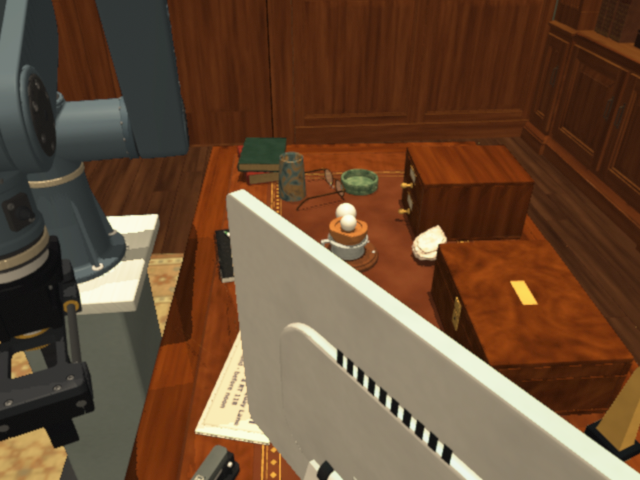

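The top view shows two white balls: one at (237,223) on the bare desk, and one at (300,227) in the dish on the stand. The lever points towards the robot, with its pad at about (308,280). The ball in the dish fits the description. I'll confirm it in an enlarged crop and measure.

```bash
cat > h.py <<'E'
import numpy as np,cv2,pickle
def ray(c,u,v):
    K=c["intrinsics"];E=c["extrinsics"];R=E[:3,:3];t=E[:3,3]
    return -R.T@t, R.T@np.linalg.solve(K,[u,v,1.])
def onz(c,u,v,z):
    o,d=ray(c,u,v);return o+d*(z-o[2])/d[2]
def proj(c,p):
    E=c["extrinsics"];q=c["intrinsics"]@(E[:3,:3]@np.array(p)+E[:3,3]);return q[:2]/q[2]
def cross(c1,p1,c2,p2):
    P=[c["intrinsics"]@c["extrinsics"][:3] for c in(c1,c2)]
    x=cv2.triangulatePoints(P[0],P[1],np.array(p1,float).reshape(2,1),np.array(p2,float).reshape(2,1)).ravel()
    return x[:3]/x[3]
def white(im,roi,mn=30):
    u0,v0,u1,v1=roi;h=cv2.cvtColor(im[v0:v1,u0:u1],cv2.COLOR_BGR2HSV)
    m=((h[...,2]>165)&(h[...,1]<45)).astype(np.uint8)
    n,l,s,ce=cv2.connectedComponentsWithStats(m)
    return [(ce[i]+[u0,v0],s[i]) for i in range(1,n) if s[i,4]>=mn]
E
python3 - <<'E'
from h import *
t=pickle.load(open("top0.pkl","rb"));s=pickle.load(open("side0.pkl","rb"))
for c,r in((t,(215,190,345,295)),(s,(310,190,390,270))):
    for a in white(c["image"],r,15):print(a[0].round(1),a[1])
a=cv2.resize(t["image"][180:300,220:350],None,fx=5,fy=5,interpolation=cv2.INTER_CUBIC)
b=cv2.resize(s["image"][190:275,300:390],None,fx=5,fy=5,interpolation=cv2.INTER_CUBIC)[:, :]
cv2.imwrite("pics/c1.png",a);cv2.imwrite("pics/c2.png",b)
E
```

```text
[284.7 217.7] [65 21 12 16 48]
[236.4 222.2] [ 12  23  20  20 307]
[298.7 225.6] [ 76  29  16  14 176]
[313.  236.8] [91 36 13 20 81]
[303.8 260.1] [ 82  56  14  29 206]
[346.9 212.4] [ 30  14  14  19 171]
[327.1 257. ] [  0  48  45  32 570]
```

View pics/c1.png

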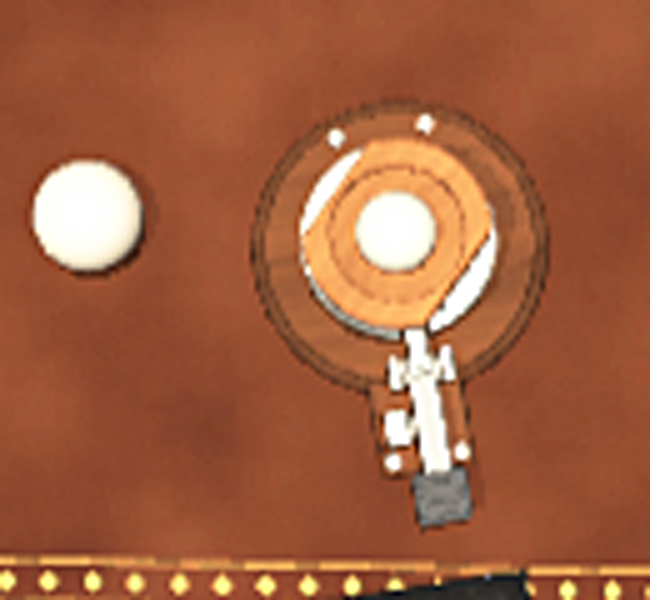

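View pics/c2.png

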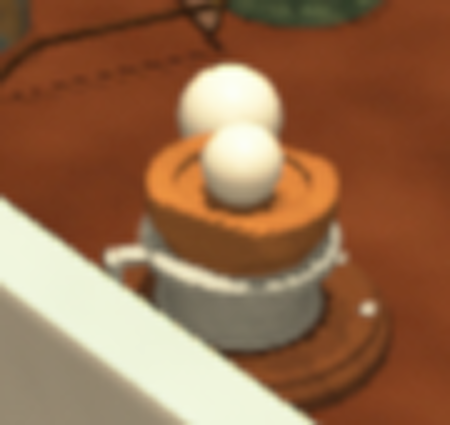

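The crops show the ball in the dish at top pixel (299.2,226.2). It is clearly smaller than the desk ball at (237,223), though nearer the camera, so it is the one meant. The plinth centre is at about (300,229) and the pad centre at about (308.4,279.8). The dish flats run up and to the right. Next I'll turn these into positions.

```bash
python3 - <<'E'
from h import *
t=pickle.load(open("top0.pkl","rb"));s=pickle.load(open("side0.pkl","rb"))
b=cross(t,(299.2,226.2),s,(348.3,222.7));print("ball tri",b, onz(t,299.2,226.2,.085))
# dark plinth outline: darker rim vs leather -> fit ellipse using crop extents
for u,v in((250.5+20,229),):pass
L=onz(t,220+251/5,229,.016);R_=onz(t,220+549/5,229,.016);T=onz(t,300,180+98/5,.016);B=onz(t,300,180+393/5,.016)
print("plinth",(L+R_)/2,(T+B)/2,L[1]-R_[1],T[0]-B[0])
m=cv2.inRange(cv2.cvtColor(t["image"],cv2.COLOR_BGR2HSV),(0,0,40),(179,70,140))[262:292,295:325]
n,l,st,ce=cv2.connectedComponentsWithStats(m)
for i in range(1,n):
    if st[i,4]>30:
        print(st[i],ce[i]+[295,262]); p=onz(t,*(ce[i]+[295,262]),.041);print(p)
        print(cv2.minAreaRect(np.argwhere(l==i)[:,::-1].astype(np.float32)))
c=(onz(t,299.2,226.2,.085))
for st0 in(c,(L+R_+T+B)/4):
    d=onz(t,308.4,279.8,.041)-st0;print("lever az",np.degrees(np.arctan2(d[1],d[0]))%360,np.hypot(*d[:2]))
# flats on top rim z=.078
def z(x,y):return onz(t,220+x/5,180+y/5,.078)
for a,bq in(((303,234),(362,148)),((430,326),(493,234))):
    A,Bq=z(*a),z(*bq);d=Bq-A;print("flat",A,Bq,np.degrees(np.arctan2(d[1],d[0])),np.hypot(*d[:2]))
for zz in(0,.2,.35,.45):print("monitor",zz,onz(t,535,312,zz),onz(t,635,240,zz))
E
```

```text
ball tri [ 0.57686291 -0.06139439  0.08339446] [ 0.57663772 -0.06141396  0.085     ]
plinth [ 0.57709994 -0.06193516  0.016     ] [ 0.57719795 -0.06189593  0.016     ] 0.13209476384202667 0.13133798047699696
[ 8 11 11 12 91] [308.08791209 278.83516484]
[ 0.46685265 -0.07709068  0.041     ]
((13.0, 16.5), (11.0, 10.0), 90.0)
lever az 188.28782152586373 0.11304736100719277
lever az 188.0000163959212 0.11348237779538743
flat [ 0.57703289 -0.02240271  0.078     ] [ 0.61264105 -0.04787065  0.078     ] -35.573394395383914 0.04377849296816477
flat [ 0.53717268 -0.0745312   0.078     ] [ 0.57504756 -0.10183728  0.078     ] -35.789904582407445 0.046691847003125016
monitor 0 [ 0.37958469 -0.58118834  0.        ] [ 0.53462706 -0.8184696   0.        ]
monitor 0.2 [ 0.39735662 -0.48979982  0.2       ] [ 0.52422451 -0.68396205  0.2       ]
monitor 0.35 [ 0.41068557 -0.42125844  0.35      ] [ 0.51642259 -0.58308139  0.35      ]
monitor 0.45 [ 0.41957153 -0.37556418  0.45      ] [ 0.51122132 -0.51582762  0.45      ]
```

Every measurement checks out. The ball is at z≈0.083, the plinth is 132 mm wide, the pad is 113 mm out, and the lever azimuth (188.3°) and flats (−35.7°) agree on a stand yaw of about −36.3°. The stand axis is at (0.577,−0.0617). I'll move over the pad by a waypoint clear of the monitor, with the fingers shut.

Emit:
send_rows(
  commands=[
    [0, 0, 0, 3.9, -5.4, 0, 0],
    [0, 0, 0, 3.9, -5.4, 0, 0],
    [0, 0, 0, 3.9, -5.4, 0, 0],
    [0, 0, 0, 3.9, -5.4, 0, 0],
    [0, 0, 0, 3.9, -5.4, 0, 0],
    [2.0, 0, 0, 3.9, -5.4, 0, 0],
    [0, 0, 2.0, 13.9, -13.4, 1.3, 0],
    [0, 0, 2.0, 13.9, -13.4, 1.3, 0],
    [0, 0, 2.0, 13.9, -13.4, 1.3, 0],
    [0, 0, 2.0, 13.9, -13.4, 1.3, 0],
    [0, 0, 2.0, 13.9, -13.4, 1.3, 0],
    [0, 0, 2.0, 13.9, -13.4, 1.3, 0],
    [0, 0, 2.0, 13.9, -13.4, 1.3, 0],
    [0, 0, 2.0, 13.9, -13.4, 1.3, 0],
    [0, 0, 2.0, 13.9, -13.4, 1.3, 0],
    [0, 0, 2.0, 13.9, -13.4, 1.3, 0],
    [0, 0, 2.0, 13.9, -13.4, 1.3, 0],
    [0, 0, 2.0, 13.9, -13.4, 1.3, 0],
  ],
)

```text
time_s: 1.6
position: [0.466, -0.078, 0.1502]
tcp_rot: [[0.988, 0.152, -0.001], [0.152, -0.988, -0.0], [-0.001, 0.0, -1.0]]
force: [-0.1, 0.9, -0.1]
opening: 0.007
grasp_force: 0.0
```

Row 6 held a stray tilt value: I wrote 2.0 in rx instead of rz. It happened in free air and the later rows undid it. Next I go down to just above the pad and start pressing.

Emit:
send_rows(
  commands=[
    [0, 0, 0, 0, 0, 1.0, 0],
    [0, 0, 0, 0, 0, 2.0, 0],
    [0, 0, 0, 0, 0, 3.0, 0],
    [0, 0, 0, 0, 0, 3.4, 0],
    [0, 0, 0, 0, 0, 3.5, 0],
    [0, 0, 0, 0, 0, 3.6, 0],
    [0, 0, 0, 0, 0, 3.7, 0],
    [0, 0, 0, 0, 0, 3.8, 0],
    [0, 0, 0, 0, 0, 3.9, 0],
    [0, 0, 0, 0, 0, 4.0, 0],
  ],
)

```text
time_s: 2.43
position: [0.4669, -0.0786, 0.031]
tcp_rot: [[0.989, 0.15, 0.002], [0.15, -0.989, -0.001], [0.002, 0.001, -1.0]]
force: [0.8, -0.2, 0.5]
opening: 0.003
grasp_force: 0.0
```

Emit:
send_rows(
  commands=[
    [0, 0, 0, 0, 0, 0.1, 0],
    [0, 0, 0, 0, 0, 0.2, 0],
    [0, 0, 0, 0, 0, 0.2, 0],
  ],
)

```text
time_s: 2.68
position: [0.4662, -0.078, 0.0241]
tcp_rot: [[0.989, 0.15, -0.001], [0.15, -0.989, 0.0], [-0.001, -0.0, -1.0]]
force: [0.0, 0.3, 0.1]
opening: 0.006
grasp_force: 0.0
```

```bash
python3 - <<'E'
from rig import read_state, optics
from h import *
s=read_state();print(s["force"],s["position"])
o=[]
for n,(p) in(("top",(.466,-.078,.05)),("side",(.5,-.07,.05))):
    c=optics.capture(n);u,v=proj(c,p).astype(int)
    o.append(cv2.resize(c["image"][max(v-50,0):v+50,u-65:u+65],(520,400)))
cv2.imwrite("pics/p1.png",cv2.resize(np.hstack(o),(800,308)))
E
```

```text
[0.01266442 0.31390333 0.06454919] [ 0.46616542 -0.07804027  0.02407009]
```

View pics/p1.png

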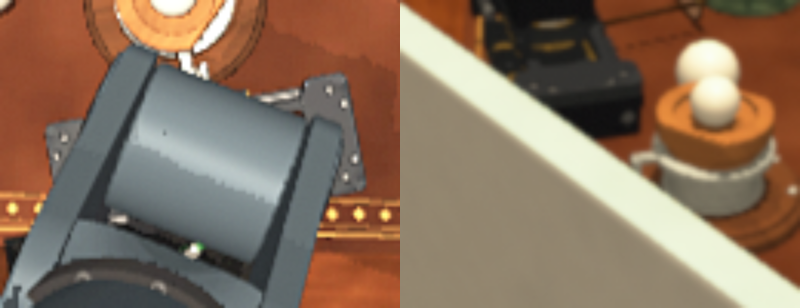

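The view shows the hand clear of the dish, but the pad itself is hidden. The force reading is near zero, so I press on towards the bottom stop and watch it.

Emit:
send_rows(
  commands=[
    [0, 0, 0, 0, 0, 0.1, 0],
    [0, 0, 0, 0, 0, 0.15, 0],
    [0, 0, 0, 0, 0, 0.2, 0],
    [0, 0, 0, 0, 0, 0.2, 0],
  ],
)

```text
time_s: 3.12
position: [0.4662, -0.0782, 0.0181]
tcp_rot: [[0.989, 0.15, -0.001], [0.15, -0.989, 0.0], [-0.0, -0.0, -1.0]]
force: [-0.6, -0.5, -0.2]
opening: 0.004
grasp_force: 0.0
```

Emit:
send_rows(
  commands=[
    [0, 0, 0, 0, 0, -1.0, 0],
    [0, 0, 0, 0, 0, -2.0, 0],
    [0, 0, 0, 0, 0, -3.0, 0],
    [0, 0, 0, 0, 0, -4.0, 0],
    [0, 0, 0, -4.0, 0, -4.0, 0],
    [0, 0, 0, -4.0, 0, -4.0, 0],
    [0, 0, 0, -4.0, 0, -4.0, 0],
    [0, 0, 0, -4.0, 0, -4.0, 0],
  ],
)

```text
time_s: 3.78
position: [0.3389, -0.0928, 0.1378]
tcp_rot: [[0.989, 0.148, -0.01], [0.148, -0.989, 0.005], [-0.009, -0.007, -1.0]]
force: [-0.2, 0.8, 0.1]
opening: 0.008
grasp_force: 0.0
```

```bash
python3 - <<'E'
from rig import read_state, optics
from h import *
s=read_state();print(s["force"],s["position"])
c=optics.capture("top");pickle.dump(c,open("top1.pkl","wb"))
d=optics.capture("side")
t=pickle.load(open("top0.pkl","rb"))
o=[cv2.resize(i[190:300,255:345],(360,440),interpolation=cv2.INTER_CUBIC) for i in(t["image"],c["image"])]
cv2.imwrite("pics/p2.png",np.hstack(o))
E
```

```text
[-0.22519327  0.8272375   0.07539706] [ 0.33891191 -0.09278641  0.13780434]
```

View pics/p2.png

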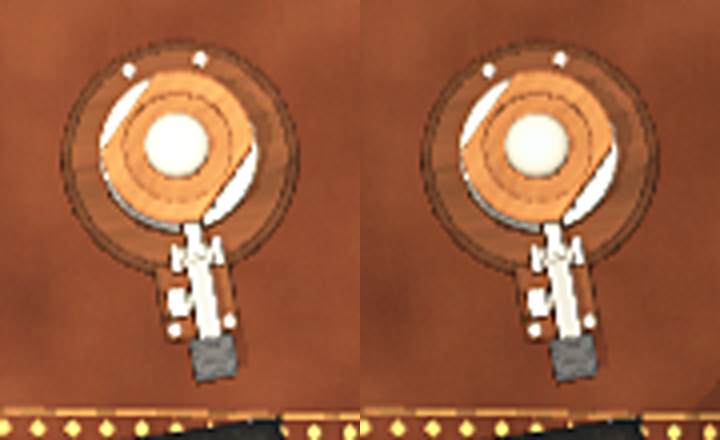

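The before and after crops look alike. The pad is at about (308,279) in both, so I need a sub-pixel comparison.

```bash
python3 - <<'E'
from h import *
t=pickle.load(open("top0.pkl","rb"))["image"];c=pickle.load(open("top1.pkl","rb"))["image"]
for nm,(u0,v0,u1,v1) in dict(dish=(280,205,322,240),claw=(296,242,312,256),arm=(300,254,314,276),pad=(300,272,318,290),box=(294,260,304,276)).items():
    a=t[v0:v1,u0:u1].mean(2);b=c[v0:v1,u0:u1].mean(2)
    print(nm,abs(a-b).mean(),abs(a-b).max(),cv2.phaseCorrelate(a,b,cv2.createHanningWindow(a.shape[::-1],cv2.CV_64F)))
for im in(t,c):
    g=im.mean(2).astype(int);print(g[268:290,308]);print(g[278,298:320])
E
```

```text
dish 11.27482993197279 24.666666666666657 ((0.4149029701682565, 0.0790992241799593), 0.9830496848811897)
claw 11.078869047619046 23.333333333333343 ((0.15787941215303203, 0.37562349254994665), 0.9993151223276384)
arm 10.654761904761905 23.333333333333343 ((0.5156009483388448, 0.05448539658454443), 0.9911670598912021)
pad 10.364197530864198 21.0 ((0.02127748210032543, -0.014847351916257523), 1.0036220513860505)
box 9.397916666666665 23.333333333333343 ((0.10884285528966231, -0.0043246575084037175), 0.9971304137898949)
[255 255 253 252 252 250 170 114 109 134 137 124 112 141 128 105  92  63
  95  93  92  94]
[ 84  86  83  87  50 122 126 126 131 135 137 136 136 119 112 109  84  81
  83  96  95  97]
[254 250 247 243 246 237 152 103  96 120 121 112 100 126 116  94  83  56
  85  85  82  84]
[ 76  75  75  79  44 109 112 114 117 123 121 123 123 107  99  98  77  74
  76  87  85  87]
```

The scene has only dimmed slightly. The pad hasn't moved, so the lever is up. By geometry the pad's top is at 20.9 mm at 0.35 rad and 18.0 mm at 0.40 rad, so I was only just at the bottom and with no force. I'll press again a little deeper and check the force on the way.

Emit:
send_rows(
  commands=[
    [0, 0, 0, 4.0, 0, 0, 0],
    [0, 0, 0, 4.0, 0, 0, 0],
    [0, 0, 0, 4.0, 0, 0, 0],
    [0, 0, 0, 4.0, 0, 1.0, 0],
    [0, 0, 0, 4.0, 0, 2.0, 0],
    [0, 0, 0, 4.0, 0, 3.0, 0],
    [0, 0, 0, 4.0, 0, 3.5, 0],
    [0, 0, 0, 4.0, 0, 3.5, 0],
    [0, 0, 0, 4.0, 0, 3.5, 0],
  ],
)

```text
time_s: 4.63
position: [0.4672, -0.078, 0.0326]
tcp_rot: [[0.989, 0.15, -0.001], [0.15, -0.989, 0.0], [-0.001, -0.001, -1.0]]
force: [0.4, 0.4, 0.6]
opening: 0.006
grasp_force: 0.0
```

```bash
python3 - <<'E'
from rig import read_state, optics
from h import *
s=read_state();print({k:np.round(s[k],3) for k in("force","moment","position","tau","joint_positions")})
o=[]
for n in("top","side"):
    c=optics.capture(n);u,v=proj(c,s["position"]).astype(int);print(n,u,v)
    o.append(cv2.resize(c["image"][max(v-60,0):v+60,u-65:u+65],(400,370)))
    pickle.dump(c,open(n+"2.pkl","wb"))
cv2.imwrite("pics/p3.png",np.hstack(o))
E
```

```text
{'force': array([0.387, 0.43 , 0.61 ]), 'moment': array([ 0.009, -0.037, -0.03 ]), 'position': array([ 0.467, -0.078,  0.033]), 'tau': array([-1.1000e-02, -3.5496e+01, -6.7560e+00,  3.8000e-02, -3.6000e-02,
        0.0000e+00]), 'joint_positions': array([-2.30390e+01,  3.45130e+01,  1.11018e+02,  8.00000e-03,
        3.45200e+01,  5.83040e+01])}
top 308 278
side 296 250
```

Emit:
send_rows(
  commands=[
    [0, 0, 0, 0, 0, 0.3, 0],
    [0, 0, 0, 0, 0, 0.5, 0],
    [0, 0, 0, 0, 0, 0.55, 0],
    [0, 0, 0, 0, 0, 0.6, 0],
    [0, 0, 0, 0, 0, 0.65, 0],
    [0, 0, 0, 0, 0, 0.65, 0],
  ],
)

```text
time_s: 5.23
position: [0.4663, -0.0782, 0.0138]
tcp_rot: [[0.989, 0.15, -0.0], [0.15, -0.989, 0.0], [-0.0, -0.0, -1.0]]
force: [-0.4, 0.8, 0.4]
opening: 0.002
grasp_force: 0.0
```

```bash
python3 - <<'E'
from rig import read_state
import numpy as np
s=read_state();print({k:np.round(s[k],3) for k in("force","moment","position","tau")})
E
```

```text
{'force': array([-0.432,  0.791,  0.423]), 'moment': array([ 0.022, -0.015,  0.015]), 'position': array([ 0.466, -0.078,  0.014]), 'tau': array([-1.4000e-02, -3.7219e+01, -6.0990e+00,  3.8000e-02, -7.2000e-02,
        0.0000e+00])}
```

View pics/p3.png

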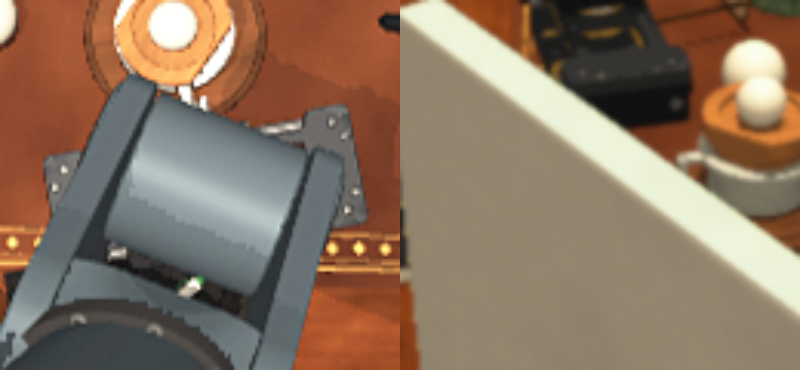

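Emit:
send_rows(
  commands=[
    [0, 0, 0, 0, 0, -1.0, 0],
    [0, 0, 0, 0, 0, -2.0, 0],
    [0, 0, 0, 0, 0, -3.0, 0],
    [0, 0, 0, -1.0, 0, -4.0, 0],
    [0, 0, 0, -2.0, 0, -4.0, 0],
    [0, 0, 0, -3.0, 0, -4.0, 0],
    [0, 0, 0, -4.0, 0, -4.0, 0],
    [0, 0, 0, -4.0, 0, -4.0, 0],
    [0, 0, 0, -4.0, 0, -4.0, 0],
  ],
)

```text
time_s: 5.98
position: [0.3464, -0.096, 0.1343]
tcp_rot: [[0.989, 0.148, -0.0], [0.148, -0.989, 0.0], [-0.0, -0.0, -1.0]]
force: [0.5, -0.1, 0.7]
opening: 0.004
grasp_force: 0.0
```

```bash
python3 - <<'E'
from rig import read_state, optics
from h import *
s=read_state();print(s["force"],s["position"])
c=optics.capture("top");pickle.dump(c,open("top3.pkl","wb"));c=c["image"]
t=pickle.load(open("top0.pkl","rb"))["image"];q=pickle.load(open("top1.pkl","rb"))["image"]
for im in(t,q,c):
    g=im.mean(2).astype(int);print(g[268:292,308]);print(g[278,298:320]);print(g[240:262,303])
E
```

```text
[ 0.50705631 -0.07740421  0.74544036] [ 0.34638982 -0.0959918   0.13425359]
[255 255 253 252 252 250 170 114 109 134 137 124 112 141 128 105  92  63
  95  93  92  94  93  92]
[ 84  86  83  87  50 122 126 126 131 135 137 136 136 119 112 109  84  81
  83  96  95  97]
[179 183 187 188 171 130 248 255 255 255 255 255 253 229 245 215 241 253
 253 254 255 255]
[254 250 247 243 246 237 152 103  96 120 121 112 100 126 116  94  83  56
  85  85  82  84  82  82]
[ 76  75  75  79  44 109 112 114 117 123 121 123 123 107  99  98  77  74
  76  87  85  87]
[167 171 175 177 159 115 230 255 255 254 254 254 245 212 233 197 228 245
 247 249 251 253]
[254 251 247 243 246 239 150 102  98 120 124 110  99 127 116  96  82  55
  86  84  84  82  83  84]
[ 76  76  75  78  43 110 114 114 118 120 124 122 123 108 101  97  76  73
  74  86  85  86]
[167 171 174 179 159 116 230 255 255 254 254 254 245 213 235 198 229 246
 248 250 251 253]
```

The lever still hasn't moved, so the fingertips never touched the pad. I'll raise the hand into the side camera's view and check where the tips really are.

Emit:
send_rows(
  commands=[
    [0, 0, 0, 2.0, 0, -1.4, 0],
    [0, 0, 0, 2.0, 0, -2.8, 0],
    [0, 0, 0, 2.0, 0, -4.0, 0],
    [0, 0, 0, 2.0, 0, -4.0, 0],
    [0, 0, 0, 2.0, 0, -4.0, 0],
    [0, 0, 0, 2.0, 0, -4.0, 0],
  ],
)

```text
time_s: 6.53
position: [0.4088, -0.0874, 0.2548]
tcp_rot: [[0.989, 0.151, 0.003], [0.151, -0.989, -0.002], [0.003, 0.002, -1.0]]
force: [0.3, 0.9, -0.9]
opening: 0.008
grasp_force: 0.0
```

```bash
python3 - <<'E'
from rig import read_state, optics
from h import *
s=read_state();print(s["position"])
c=optics.capture("side");p=s["position"];z=s["tcp_rot"][:,2]
u,v=proj(c,p);print(u,v,[proj(c,p-z*k).round(1) for k in(.019,.07)])
im=c["image"].copy();cv2.circle(im,(int(round(u)),int(round(v))),2,(0,0,255),-1)
u,v=int(u),int(v);cv2.imwrite("pics/p4.png",cv2.resize(im[max(v-80,0):v+40,u-80:u+80],(800,600)))
E
```

```text
[ 0.40883038 -0.08742488  0.25483615]
261.86317640363495 155.22055964416577 [array([261.2, 145.5]), array([259.5, 118.5])]
```

View pics/p4.png

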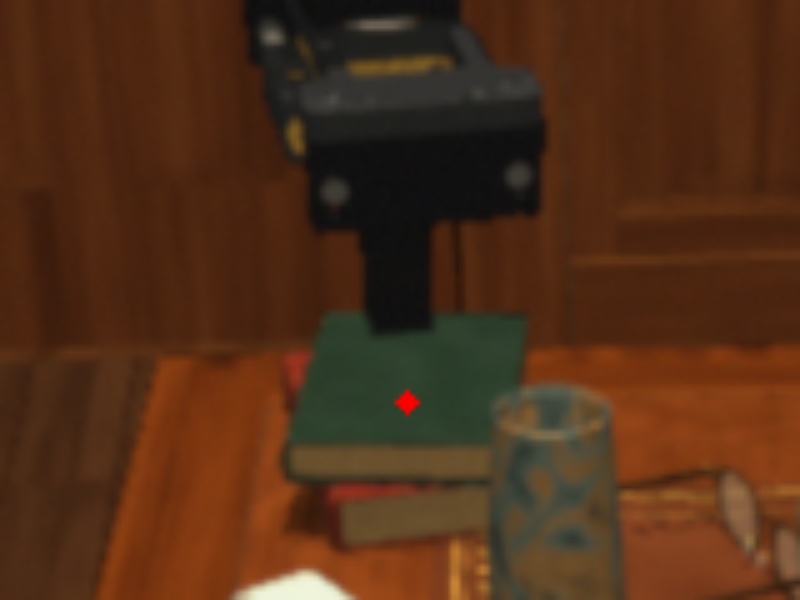

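The side view shows the real fingertips at crop (404,330), full image (261.8,141). The reported TCP projects to (262,155), about 14 px lower, so the tips are higher than reported. I'll work out that height offset, and check whether the gripper body shares it.

```bash
python3 - <<'E'
from rig import read_state, optics
from h import *
from scipy.optimize import brentq
s=read_state();p=s["position"];R=s["tcp_rot"];c=pickle.load(open("side0.pkl","rb"))
f=lambda h,b,o:proj(c,p+R[:,1]*b+np.array([0,0,h+o]))
for nm,b,o,v in(("tip",.015,0,141.),("tip0",0,0,141.),("body",.095,.07,118.8)):
    h=brentq(lambda h:f(h,b,o)[1]-v,-.1,.1);print(nm,h,f(h,b,o),f(0,b,o))
# other-axis explanation
d=onz(c,261.8,141,p[2]);print("if z right, tip at",d,"vs",p)
t=optics.capture("top");im=t["image"];u,v=proj(t,p+[0,0,.07]).astype(int);print(u,v)
cv2.imwrite("pics/p5.png",cv2.resize(im[v-70:v+70,u-90:u+90],(720,560)))
for b in(-.095,.095):
  for a in(-.0375,.0375):print([( (proj(t,p+R[:,0]*a+R[:,1]*b+[0,0,.07+k])-[u-90,v-70])*4).round() for k in(0,.028)])
E
```

```text
tip 0.03532778350454876 [261.26234886 141.        ] [262.38126577 159.28041524]
tip0 0.028936606556032102 [260.10699005 141.        ] [261.03098673 155.78819334]
body 0.03683822962504616 [266.93928208 118.8       ] [268.11184658 140.66059649]
if z right, tip at [ 0.4093821  -0.02068674  0.2534936 ] vs [ 0.40725972 -0.0868308   0.2534936 ]
315 318
[array([137., 422.]), array([130., 434.])]
[array([105., 231.]), array([ 96., 236.])]
[array([616., 335.]), array([627., 343.])]
[array([581., 145.]), array([590., 146.])]
```

View pics/p5.png

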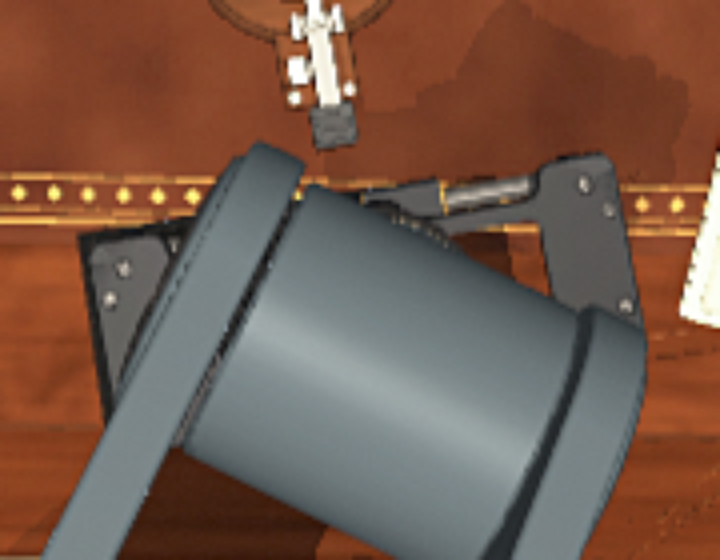

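The body and the tips agree: the hand is really about 36 mm higher than reported, while x and y agree with the top view. So contact with the pad at 41 mm should come at a reported z of about 5 mm. I'll approach that and press until the force shows.

Emit:
send_rows(
  commands=[
    [0, 0, 0, 1.0, 0, 0, 0],
    [0, 0, 0, 2.0, 0, 1.4, 0],
    [0, 0, 0, 2.0, 0, 2.8, 0],
    [0, 0, 0, 2.0, 0, 4.2, 0],
    [0, 0, 0, 2.0, 0, 5.6, 0],
    [0, 0, 0, 2.0, 0, 7.0, 0],
    [0, 0, 0, 2.0, 0, 8.0, 0],
    [0, 0, 0, 2.0, 0, 8.2, 0],
    [0, 0, 0, 2.0, 0, 8.4, 0],
    [0, 0, 0, 2.0, 0, 8.5, 0],
    [0, 0, 0, 2.0, 0, 8.5, 0],
  ],
)

```text
time_s: 7.55
position: [0.4671, -0.0785, -0.0]
tcp_rot: [[0.989, 0.15, 0.002], [0.15, -0.989, -0.001], [0.002, 0.001, -1.0]]
force: [-0.5, -0.4, -0.1]
opening: 0.003
grasp_force: 0.0
```

Emit:
send_rows(
  commands=[
    [0, 0, 0, 0, 0, 0.1, 0],
    [0, 0, 0, 0, 0, 0.2, 0],
    [0, 0, 0, 0, 0, 0.2, 0],
  ],
)

```text
time_s: 7.8
position: [0.4679, -0.0789, -0.0057]
tcp_rot: [[0.989, 0.15, 0.004], [0.15, -0.989, -0.002], [0.004, 0.002, -1.0]]
force: [-1.1, -0.9, 1.5]
opening: 0.002
grasp_force: 0.7
```

Emit:
send_rows(
  commands=[
    [0, 0, 0, 0, 0, 0.1, 0],
    [0, 0, 0, 0, 0, 0.2, 0],
    [0, 0, 0, 0, 0, 0.2, 0],
  ],
)

```text
time_s: 8.05
position: [0.4681, -0.0789, -0.0123]
tcp_rot: [[0.989, 0.149, 0.004], [0.149, -0.989, -0.001], [0.004, 0.002, -1.0]]
force: [0.1, -0.5, 10.8]
opening: 0.005
grasp_force: 5.2
```

Emit:
send_rows(
  commands=[
    [0, 0, 0, 0, 0, 0.1, 0],
    [0, 0, 0, 0, 0, 0.2, 0],
    [0, 0, 0, 0, 0, 0.2, 0],
  ],
)

```text
time_s: 8.3
position: [0.4685, -0.079, -0.0147]
tcp_rot: [[0.989, 0.15, 0.006], [0.15, -0.989, -0.003], [0.006, 0.003, -1.0]]
force: [-4.1, 1.5, 47.9]
opening: 0.003
grasp_force: 24.0
```

There was a hard stop at 48 N, after less travel than I expected. I'll back off and check the lever.

Emit:
send_rows(
  commands=[
    [0, 0, 0, 0, 0, -1.0, 0],
    [0, 0, 0, 0, 0, -2.0, 0],
    [0, 0, 0, 0, 0, -3.0, 0],
    [0, 0, 0, -1.0, 0, -4.0, 0],
    [0, 0, 0, -2.0, 0, -4.0, 0],
    [0, 0, 0, -3.0, 0, -4.0, 0],
    [0, 0, 0, -4.0, 0, -4.0, 0],
    [0, 0, 0, -4.0, 0, -4.0, 0],
    [0, 0, 0, -4.0, 0, -4.0, 0],
  ],
)

```text
time_s: 9.05
position: [0.3461, -0.0958, 0.101]
tcp_rot: [[0.989, 0.148, -0.001], [0.148, -0.989, 0.001], [-0.001, -0.001, -1.0]]
force: [0.5, -0.7, 0.9]
opening: 0.004
grasp_force: 0.0
```

```bash
python3 - <<'E'
from rig import read_state, optics
from h import *
s=read_state();print(s["force"],s["position"])
c=optics.capture("top");pickle.dump(c,open("top4.pkl","wb"));c=c["image"]
q=pickle.load(open("top3.pkl","rb"))["image"]
for im in(q,c):
    g=im.mean(2).astype(int);print(g[268:292,308]);print(g[278,298:320]);print(g[240:262,303])
cv2.imwrite("pics/p6.png",np.hstack([cv2.resize(i[190:300,255:345],(400,489),interpolation=cv2.INTER_CUBIC) for i in(q,c)]))
E
```

```text
[ 0.51129272 -0.66739043  0.87237238] [ 0.34613091 -0.09575719  0.10095767]
[254 251 247 243 246 239 150 102  98 120 124 110  99 127 116  96  82  55
  86  84  84  82  83  84]
[ 76  76  75  78  43 110 114 114 118 120 124 122 123 108 101  97  76  73
  74  86  85  86]
[167 171 174 179 159 116 230 255 255 254 254 254 245 213 235 198 229 246
 248 250 251 253]
[255 255 255 253 253 255 251  90 112 121 115 108 121 120 115 113 101  53
  89  88  91  89  90  85]
[ 80  82  81  81  69 116 127 127 119 122 115 109 108 104 123 101  80  77
  93  94  92  91]
[175 178 181 184 175  90  35  86 200 252 246 243 241 240 241 240 240 253
 255 255 255 255]
```

The lever is caught: the claw has drawn back (there is a dark gap at (303,246)) and the pad image has shifted. The bottom stop, 18 mm true at a reported −15 mm, gives a z offset of about +33 to 36 mm, which agrees with the cameras. Now I move over the dish, open, with tool y along the dish's ±y (azimuth −126°).

Emit:
send_rows(
  commands=[
    [0, 0, 0, 0, 0, -0.7, 1],
    [0, 0, 2.0, 1.0, 0, -0.7, 1],
    [0, 0, 4.0, 2.0, 0, -0.7, 1],
    [0, 0, 6.0, 3.0, 0, -0.7, 1],
    [0, 0, 7.0, 4.0, 0, -0.7, 1],
    [0, 0, 8.0, 5.0, 0, -0.7, 1],
    [0, 0, 9.0, 6.0, 0, -0.7, 1],
    [0, 0, 9.0, 7.0, 0, -0.7, 1],
    [0, 0, 9.0, 7.8, 0, -0.7, 1],
    [0, 0, 9.0, 7.8, 0, -0.7, 1],
    [0, 0, 9.0, 7.8, 0, -0.7, 1],
    [0, 0, 9.0, 7.8, 0, -0.7, 1],
  ],
)

```text
time_s: 10.1
position: [0.5786, -0.0605, 0.1212]
tcp_rot: [[0.806, -0.592, -0.002], [-0.592, -0.806, 0.0], [-0.002, 0.001, -1.0]]
force: [-1.1, 0.1, -0.0]
opening: 0.834
grasp_force: 0.0
```

```bash
python3 - <<'E'
from rig import read_state, optics
from h import *
s=read_state();p=s["position"];R=s["tcp_rot"];print(p,R.round(3),s["opening"],np.degrees(np.arctan2(R[1,1],R[0,1])))
c=optics.capture("side");im=c["image"].copy();pickle.dump(c,open("side5.pkl","wb"))
for b in(-.0435,-.0585,.0435,.0585):
  for a in(-.0095,.0095):
    q=proj(c,p+R[:,0]*a+R[:,1]*b+[0,0,.034]);print(b,a,q.round(1));im=cv2.circle(im,tuple(int(round(x)) for x in q),1,(0,0,255),-1)
t=optics.capture("top");g=t["image"]
print(proj(t,p+[0,0,.104]))
im=im[130:270,280:420]
cv2.imwrite("pics/p7.png",cv2.resize(im,(600,600),interpolation=cv2.INTER_NEAREST))
E
```

```text
[ 0.57860302 -0.06049151  0.12119996] [[ 0.806 -0.592 -0.002]
 [-0.592 -0.806  0.   ]
 [-0.002  0.001 -1.   ]] 0.834018021962092 -126.32801867634875
-0.0435 -0.0095 [356. 182.]
-0.0435 0.0095 [364.2 184.3]
-0.0585 -0.0095 [359.3 179.1]
-0.0585 0.0095 [367.5 181.4]
0.0435 -0.0095 [335.5 200.1]
0.0435 0.0095 [344.1 202.6]
0.0585 -0.0095 [331.7 203.4]
0.0585 0.0095 [340.3 206. ]
[297.18053244 217.550212  ]
```

View pics/p7.png

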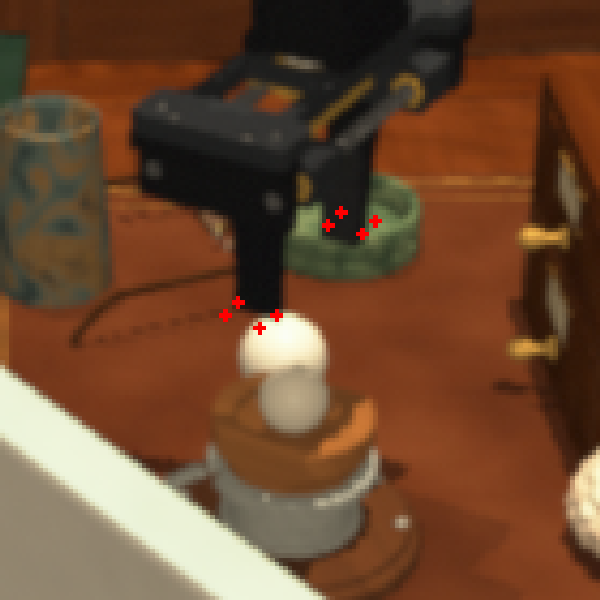

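The side view shows the open fingers straddling the dish axis. The near tip at crop (260,312) and far tip at (345,240) match the predictions to 1–2 px with the 34–38 mm z offset. The ball is centred. I go down to a reported z of 0.022 (tips at about 58 mm, above the flange at 51 mm).

Emit:
send_rows(
  commands=[
    [0, 0, 0, 0, 0.05, 0, 1],
    [0, 0, 0, 0, 0.05, 0, 1],
    [0, 0, 0, 0, 0.05, 0.6, 1],
    [0, 0, 0, 0, 0.05, 1.2, 1],
    [0, 0, 0, 0, 0.05, 1.8, 1],
    [0, 0, 0, 0, 0.05, 2.2, 1],
    [0, 0, 0, 0, 0.05, 2.6, 1],
    [0, 0, 0, 0, 0.05, 2.9, 1],
    [0, 0, 0, 0, 0.05, 3.1, 1],
    [0, 0, 0, 0, 0.05, 3.3, 1],
    [0, 0, 0, 0, 0.05, 3.3, 1],
    [0, 0, 0, 0, 0.05, 3.3, 1],
  ],
)

```text
time_s: 11.2
position: [0.5783, -0.0624, 0.023]
tcp_rot: [[0.805, -0.593, 0.0], [-0.593, -0.805, -0.0], [0.0, -0.0, -1.0]]
force: [0.3, -0.4, 0.9]
opening: 1.0
grasp_force: 0.0
```

```bash
python3 - <<'E'
from rig import read_state, optics
from h import *
s=read_state();print(s["position"],s["force"],s["opening"])
c=optics.capture("side");pickle.dump(c,open("side6.pkl","wb"))
print([(a[0].round(1),a[1]) for a in white(c["image"],(325,195,385,245),15)])
h=cv2.cvtColor(c["image"],cv2.COLOR_BGR2HSV)[195:265,320:390]
print("finger dark px mask bottom row near:")
m=(h[...,2]<45);print([(320+i,195+int(np.where(m[:,i])[0].max())) for i in range(0,60,4) if m[:,i].any()])
E
```

```text
[ 0.57833775 -0.06240948  0.02300339] [ 0.30306741 -0.36477838  0.85699857] 0.9997952506338956
[]
finger dark px mask bottom row near:
[(320, 222), (324, 223), (328, 225), (332, 244), (336, 246), (340, 247), (344, 230), (348, 225), (352, 221), (356, 218), (360, 219), (364, 218), (368, 196)]
```

No contact with the flange. I close gently in small steps.

Emit:
send_rows(
  commands=[
    [0, 0, 0, 0, 0, 0, 0.9],
    [0, 0, 0, 0, 0, 0, 0.86],
    [0, 0, 0, 0, 0, 0, 0.83],
    [0, 0, 0, 0, 0, 0, 0.81],
    [0, 0, 0, 0, 0, 0, 0.79],
    [0, 0, 0, 0, 0, 0, 0.78],
    [0, 0, 0, 0, 0, 0, 0.77],
    [0, 0, 0, 0, 0, 0, 0.76],
    [0, 0, 0, 0, 0, 0, 0.75],
    [0, 0, 0, 0, 0, 0, 0.74],
    [0, 0, 0, 0, 0, 0, 0.73],
    [0, 0, 0, 0, 0, 0, 0.71],
    [0, 0, 0, 0, 0, 0, 0.68],
    [0, 0, 0, 0, 0, 0, 0.6],
    [0, 0, 0, 0, 0, 0, 0.4],
    [0, 0, 0, 0, 0, 0, 0],
    [0, 0, 0, 0, 0, 0, 0],
    [0, 0, 0, 0, 0, 0, 0],
    [0, 0, 0, 0, 0, 0, 0],
  ],
)

```text
time_s: 12.83
position: [0.5784, -0.0623, 0.023]
tcp_rot: [[0.805, -0.593, 0.0], [-0.593, -0.805, 0.0], [0.0, -0.0, -1.0]]
force: [1.1, 2.9, 0.1]
opening: 0.726
grasp_force: 30.0
```

```bash
python3 - <<'E'
from rig import read_state
import numpy as np
s=read_state();print({k:np.round(s[k],3) for k in("position","force","moment","opening","grasp_force","joint_positions")})
E
```

```text
{'position': array([ 0.578, -0.062,  0.023]), 'force': array([1.064, 2.871, 0.137]), 'moment': array([ 0.636, -0.318,  0.041]), 'opening': np.float64(0.726), 'grasp_force': np.float64(29.998), 'joint_positions': array([-1.71550e+01,  4.03360e+01,  9.56150e+01,  1.70000e-02,
        4.40310e+01,  1.09228e+02])}
```

The grip holds at 63 mm, which matches the 64 mm flats, at 30 N. I ease 1 mm with the side force and begin the anticlockwise turn (negative rz, since tool z points down).

Emit:
send_rows(
  commands=[
    [0, 0, 0, 0, -0.03, 0, 0],
    [0, 0, -0.2, 0, -0.03, 0, 0],
    [0, 0, -0.5, 0, -0.03, 0, 0],
    [0, 0, -0.9, 0, -0.03, 0, 0],
    [0, 0, -1.4, 0, -0.03, 0, 0],
    [0, 0, -1.9, 0, -0.03, 0, 0],
    [0, 0, -2.4, 0, -0.03, 0, 0],
    [0, 0, -2.9, 0, -0.03, 0, 0],
    [0, 0, -3.4, 0, -0.03, 0, 0],
    [0, 0, -3.7, 0, -0.03, 0, 0],
    [0, 0, -3.9, 0, -0.03, 0, 0],
    [0, 0, -4.0, 0, -0.03, 0, 0],
    [0, 0, -4.0, 0, -0.03, 0, 0],
  ],
)

```text
time_s: 13.92
position: [0.579, -0.062, 0.023]
tcp_rot: [[0.959, -0.282, 0.001], [-0.282, -0.959, -0.001], [0.001, 0.0, -1.0]]
force: [1.9, -0.5, -0.2]
opening: 0.731
grasp_force: 30.0
```

```bash
python3 - <<'E'
from rig import read_state
import numpy as np
s=read_state();print({k:np.round(s[k],3) for k in("position","force","moment","opening","grasp_force")},np.degrees(np.arctan2(*s["tcp_rot"][1::-1,1])))
E
```

```text
{'position': array([ 0.579, -0.062,  0.023]), 'force': array([ 1.897, -0.461, -0.216]), 'moment': array([ 0.153, -0.285, -0.033]), 'opening': np.float64(0.731), 'grasp_force': np.float64(29.999)} -106.3681596539733
```

It turns freely, with little force or moment, so I go on to the full quarter turn.

Emit:
send_rows(
  commands=[
    [0, 0, -0.3, 0, 0, 0, 0],
    [0, 0, -0.8, 0, 0, 0, 0],
    [0, 0, -1.4, 0, 0, 0, 0],
    [0, 0, -2.0, 0, 0, 0, 0],
    [0, 0, -2.6, 0, 0, 0, 0],
    [0, 0, -3.2, 0, 0, 0, 0],
    [0, 0, -3.8, 0, 0, 0, 0],
    [0, 0, -4.4, 0, 0, 0, 0],
    [0, 0, -5.0, 0, 0, 0, 0],
    [0, 0, -5.6, 0, 0, 0, 0],
    [0, 0, -6.2, 0, 0, 0, 0],
    [0, 0, -6.6, 0, 0, 0, 0],
    [0, 0, -6.9, 0, 0, 0, 0],
    [0, 0, -7.0, 0, 0, 0, 0],
    [0, 0, -7.0, 0, 0, 0, 0],
  ],
)

```text
time_s: 15.17
position: [0.5781, -0.0617, 0.023]
tcp_rot: [[0.948, 0.319, -0.001], [0.319, -0.948, -0.0], [-0.001, -0.0, -1.0]]
force: [-1.1, 0.1, 1.8]
opening: 0.728
grasp_force: 30.0
```

Emit:
send_rows(
  commands=[
    [0, 0, -0.3, 0, 0, 0, 0],
    [0, 0, -0.8, 0, 0, 0, 0],
    [0, 0, -1.4, 0, 0, 0, 0],
    [0, 0, -2.0, 0, 0, 0, 0],
    [0, 0, -2.6, 0, 0, 0, 0],
    [0, 0, -3.2, 0, 0, 0, 0],
    [0, 0, -3.8, 0, 0, 0, 0],
    [0, 0, -4.4, 0, 0, 0, 0],
    [0, 0, -5.0, 0, 0, 0, 0],
    [0, 0, -5.6, 0, 0, 0, 0],
    [0, 0, -6.2, 0, 0, 0, 0],
    [0, 0, -6.6, 0, 0, 0, 0],
    [0, 0, -6.9, 0, 0, 0, 0],
    [0, 0, -7.0, 0, 0, 0, 0],
    [0, 0, -7.0, 0, 0, 0, 0],
    [0, 0, -7.0, 0, 0, 0, 0],
  ],
)

```text
time_s: 16.5
position: [0.5772, -0.0609, 0.023]
tcp_rot: [[0.594, 0.804, -0.003], [0.804, -0.594, 0.001], [-0.001, -0.003, -1.0]]
force: [-3.2, 1.6, 5.4]
opening: 0.734
grasp_force: 30.0
```

```bash
python3 - <<'E'
from rig import read_state,optics
from h import *
s=read_state();print({k:np.round(s[k],3) for k in("position","force","moment","opening","grasp_force")},np.degrees(np.arctan2(*s["tcp_rot"][1::-1,1])))
c=optics.capture("side");pickle.dump(c,open("side7.pkl","wb"));b=pickle.load(open("side0.pkl","rb"))
# the orange body as seen before/after
for k in(b,c):
    h=cv2.cvtColor(k["image"],cv2.COLOR_BGR2HSV)[195:270,315:385]
    m=cv2.inRange(h,(0,0,110),(179,70,255));n,l,st,ce=cv2.connectedComponentsWithStats(m)
    print([(st[i],(ce[i]+[315,195]).round(1)) for i in range(1,n) if st[i,4]>12])
E
```

```text
{'position': array([ 0.577, -0.061,  0.023]), 'force': array([-3.24 ,  1.558,  5.449]), 'moment': array([ 0.29 ,  0.345, -0.134]), 'opening': np.float64(0.734), 'grasp_force': np.float64(30.003)} -36.44032133770608
[(array([ 22,   8,  18,  22, 283], dtype=int32), array([346.7, 213.4])), (array([   0,   40,   53,   35, 1061], dtype=int32), array([335.4, 254.9]))]
[(array([28,  8, 11,  6, 30], dtype=int32), array([347.8, 205. ])), (array([23, 12, 16,  9, 91], dtype=int32), array([344.6, 211.5])), (array([  0,  44,  50,  31, 958], dtype=int32), array([334.1, 256.3]))]
```

The dish has turned 89.9°, still gripped on its flats. Now I lift, gently at first.

Emit:
send_rows(
  commands=[
    [0, 0, 0, 0, 0, 0, 0],
    [0, 0, 0, 0, 0, -0.03, 0],
    [0, 0, 0, 0, 0, -0.08, 0],
    [0, 0, 0, 0, 0, -0.15, 0],
    [0, 0, 0, 0, 0, -0.22, 0],
    [0, 0, 0, 0, 0, -0.28, 0],
    [0, 0, 0, 0, 0, -0.32, 0],
    [0, 0, 0, 0, 0, -0.33, 0],
    [0, 0, 0, 0, 0, -0.33, 0],
  ],
)

```text
time_s: 17.3
position: [0.5785, -0.0613, 0.0328]
tcp_rot: [[0.593, 0.805, -0.0], [0.805, -0.593, 0.0], [0.0, -0.001, -1.0]]
force: [0.1, 4.3, -5.1]
opening: 0.731
grasp_force: 30.0
```

The weight is off the seat (−5 N) and nothing is jammed. I finish the lift to 100 mm.

Emit:
send_rows(
  commands=[
    [0, 0, 0, 0, 0, -0.05, 0],
    [0, 0, 0, 0, 0, -0.15, 0],
    [0, 0, 0, 0, 0, -0.3, 0],
    [0, 0, 0, 0, 0, -0.5, 0],
    [0, 0, 0, 0, 0, -0.7, 0],
    [0, 0, 0, 0, 0, -0.9, 0],
    [0, 0, 0, 0, 0, -1.1, 0],
    [0, 0, 0, 0, 0, -1.3, 0],
    [0, 0, 0, 0, 0, -1.5, 0],
    [0, 0, 0, 0, 0, -1.7, 0],
    [0, 0, 0, 0, 0, -1.9, 0],
    [0, 0, 0, 0, 0, -2.1, 0],
    [0, 0, 0, 0, 0, -2.3, 0],
    [0, 0, 0, 0, 0, -2.5, 0],
    [0, 0, 0, 0, 0, -2.7, 0],
    [0, 0, 0, 0, 0, -2.85, 0],
    [0, 0, 0, 0, 0, -2.95, 0],
    [0, 0, 0, 0, 0, -3.0, 0],
    [0, 0, 0, 0, 0, -3.0, 0],
    [0, 0, 0, 0, 0, -3.0, 0],
  ],
)

```text
time_s: 18.97
position: [0.5786, -0.0616, 0.1227]
tcp_rot: [[0.593, 0.805, -0.0], [0.805, -0.593, 0.0], [-0.0, -0.0, -1.0]]
force: [-0.3, 0.1, -5.3]
opening: 0.733
grasp_force: 30.0
```

Emit:
send_rows(
  commands=[
    [0, 0, 0, 0, 0, 0, 0],
    [0, 0, 0, 0, 0, 0, 0],
    [0, 0, 0, 0, 0, 0, 0],
    [0, 0, 0, 0, 0, 0, 0],
    [0, 0, 0, 0, 0, 0, 0],
    [0, 0, 0, 0, 0, 0, 0],
    [0, 0, 0, 0, 0, 0, 0],
    [0, 0, 0, 0, 0, 0, 0],
    [0, 0, 0, 0, 0, 0, 0],
    [0, 0, 0, 0, 0, 0, 0],
    [0, 0, 0, 0, 0, 0, 0],
    [0, 0, 0, 0, 0, 0, 0],
  ],
)

```text
time_s: 19.97
position: [0.5788, -0.0617, 0.1229]
tcp_rot: [[0.593, 0.805, 0.0], [0.805, -0.593, -0.0], [0.0, 0.0, -1.0]]
force: [-0.0, 1.2, -3.7]
opening: 0.729
grasp_force: 30.0
```

```bash
python3 - <<'E'
from rig import read_state,optics
from h import *
s=read_state();print({k:np.round(s[k],3) for k in("position","force","moment","opening","grasp_force","time_s")})
c=optics.capture("side");p=s["position"]
o=p+[0,0,.034-.058+.044]  # dish origin guess
print("expected ball",proj(c,o+[0,0,.041]),"rim",proj(c,o+[0,0,.034]))
u,v=proj(c,o+[0,0,.041]).astype(int);h=cv2.cvtColor(c["image"],cv2.COLOR_BGR2HSV)[v-25:v+45,u-35:u+35]
for nm,lo,hi in(("white",(0,0,90),(179,75,255)),("wood",(5,120,70),(22,255,255)),("dark",(0,0,0),(179,255,40))):
    n,l,st,ce=cv2.connectedComponentsWithStats(cv2.inRange(h,lo,hi))
    print(nm,[(st[i]+[u-35,v-25,0,0,0],(ce[i]+[u-35,v-25]).round(1)) for i in range(1,n) if st[i,4]>25])
E
```

```text
{'position': array([ 0.579, -0.062,  0.123]), 'force': array([-0.023,  1.241, -3.654]), 'moment': array([ 0.044, -0.029,  0.018]), 'opening': np.float64(0.729), 'grasp_force': np.float64(29.999), 'time_s': np.float64(19.967)}
expected ball [350.90418476 179.46573604] rim [350.7800928  182.62584052]
white [(array([343, 172,  15,  17, 199]), array([349.9, 179.7])), (array([329, 194,  41,  29, 412]), array([346.4, 209.4]))]
wood [(array([338, 154,  30,   9, 174]), array([353.1, 156.8])), (array([ 315,  159,   49,   65, 1809]), array([333.2, 191.4])), (array([352, 165,  33,  59, 881]), array([373.4, 204.9]))]
dark [(array([315, 154,  11,   7,  59]), array([319.9, 156.5])), (array([365, 154,  20,  25, 147]), array([378.3, 162.1])), (array([327, 159,  11,  25, 179]), array([332.8, 169.8])), (array([361, 162,  14,  38, 293]), array([367.5, 179. ]))]
```

The ball shows at (349.9,179.7) against an expected (350.9,179.5), so the dish is up about 100 mm, level and still, with the ball centred. I hand it in.

```bash
python3 -c "
from rig import bot
print(bot.hand_in())"
```

```text
the job is handed in; nothing more can be done
None
```

I handed the job in at about 20 s of the 58 s allowed. The lever was pressed until its catch held, the dish was turned 89.9° anticlockwise in the stand, and it is held about 100 mm up, level and still, with the ball in the middle. The hand-in gave no verdict, and I did not look at the lever again after the lift.

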